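# Bring the blue paint to the front of the carousel and lock it

## Robot

A 7-joint arm with a two-finger parallel gripper is mounted at the origin on the work surface. World frame = base frame: x ahead of the robot, y to its left, z up, the work surface at z = 0. Lengths are in m, angles in rad, forces in N, time in s.
With the tool pointing down it reaches from about 0.4 to 0.875 m from the base axis. Payload 6.5 kg.
Tool frame: the origin (TCP) lies midway between the tips of the shut fingers; the grasp point (between the pads) lies 19 mm behind it; x points along the fingers, z is the direction in which the jaws open and shut, and the axes are right-handed (so a half turn about x gives the same grasp; the last joint's range is limited). The gripper opens to 88 mm and grips with 3 to 60 N. Pads are 18 mm wide; open, the fingers measure 123 mm over their backs; the gripper's body (75 mm by 187 mm) begins 45 mm behind the grasp point.
Start: joints at [-0.066, 0.536, -0.004, 1.538, 0.003, 1.067, -0.071], TCP at [0.65, 0, 0.239] pointing down, gripper open.
Joint ranges: [-2.7, 2.7], [-0.37, 2.16], [-1.27, 1.26], [0.24, 2.4], [-1.31, 4.45], [0.19, 1.91], [-2.76, 2.76]. Speed limits (rad/s): [2.39, 2.39, 3.14, 3.14, 3.14, 3.14, 3.14].

## Interface

Orientations are given as a unit quaternion [w, x, y, z].
In Python, from station import env, claw, read_camera gives the robot as it stands. The module is installed in compiled form; this text tells all that it offers. Calls block until the motion is done:
- env.move_to(position, orientation): joint-space move of the TCP to a pose.
- env.move_straight(position, attitude=None, vel=0.15, contact_N=None): straight line of the TCP; attitude=None keeps the orientation; vel is the mean speed in m/s. With contact_N (N) it stops when the force on the tool has changed by that much, and returns True; else False.
- env.movej(angles): joint-space move.
- claw.command_gripper(opening): opening from 0.0 (shut) to 1.0 (fully open); the grip force is fixed at half the most; returns when the fingers have stopped.
- env.dwell(seconds).
- env.inverse_kinematics(position, orientation): joint angles nearest the present ones, or None.
- env.observe(): the state.
- read_camera(name): name is "scene" or "side" or "wrist"; returns a dict with "image" (384x512x3 uint8, red, green, blue), "range_z" (384x512 float32, m along the optical axis (not along the pixel's ray), 0 where there is no reading), "intrinsics" (3x3 intrinsics, pixels), "dist_coeffs" ([k1, k2, p1, p2, k3] as OpenCV has them; the pictures are not rectified), "R" (3x3) and "t" (3): a world point X has camera coordinates R X + t. Camera axes: x right, y down, z forward; pixel columns grow to the right and rows downward; lengths in m; the calibration is good to about 2 mm. A picture is of the moment at which its call begins.
A pose or a line that the arm cannot do raises env.MotionError and nothing moves.
- env.finish_job(): hands the job in, once; it reports no verdict.
The state is a dict: "t": time; "joint_pos": joint angles; "dq": joint speeds; "joint_torque": joint torques, N m; "eef_pos": TCP position; "tcp_rot": TCP orientation; "ft_force": force on the tool from outside, world axes, zero at the start; "moment": the same for the moment, N m; "width": opening from 0.0 (shut) to 1.0 (fully open).
Only numpy, scipy, OpenCV 4.12 (cv2) and the standard library are available. Lean on these libraries where they do the work, as an engineer would, in place of code of your own. Each camera call takes 0.05 s, during which the arm holds its last target. There are 200 camera calls.

## Task

Turn the paint carousel by pushing its rim round by hand until the blue pot faces the front, beside the red-knobbed locking plunger, then press that plunger all the way down so that the carousel is locked there. Push gently (never as hard as 20 N on any part of the carousel), turn it slowly so that the pots stay standing in their places, and touch neither the pots nor the other things on the table.

Things in the scene. Friction and masses are not known exactly. Their poses are not given: they have to be found in the camera images.
- carousel: Fixed dark steel foot of the paint carousel. Origin on its vertical turning axis; the foot is height-adjustable, so the origin lies 0 to 12 mm above the table. Its -x axis is the FRONT: there, 162 mm from the axis, an upright bracket (36 mm wide, up to 72 mm above the origin, reaching out to 207 mm) carries the locking plunger.
- platter (a joint): Angle (rad) by which the platter has been turned since the start, counterclockwise from above positive, free both ways. The platter is a disc of radius 157 mm. Four places for pots lie at radius 75 mm, 90 degrees apart; four brass pins, 16 mm high, leave each pot 1.5 mm play. The bearing drags with 0.30 N m (2.2 N at radius 138 mm) plus 0.15 N m per rad/s; let go, the platter soon stops.
- platter_top (a point): Centre of the platter's top face, 44 mm above the carousel's origin. On the rim (radius 117 to 152 mm) lies a smooth rubber band to push it round by, its top 43.5 mm above that origin. No knobs: a hand must press down on it and sweep it round, and slips if it presses too lightly. Band on stiff springs: yields from 1.5 N on, 1 mm per 6 N, at most 4 mm. Touch down slowly.
- ring_gap (a point): Middle of one of the four gaps, turning with the platter, in the brass ring round the platter's rim. Ring: radius 162 mm, 10 mm round section, its crest 39 mm above the carousel's origin. Gaps 12 mm wide, one exactly outward of each pot's place (90 degrees apart).
- plunger (a joint): Travel (m) of the locking plunger, 0 up, 0.016 fully down: a vertical pin, 10 mm thick, round nose. Moves with 3 N friction and 30 N per m/s damping, stays where left. Blocked by the brass ring after 3 mm unless a gap stands under it; the nose draws the platter in when the gap is up to 4 mm off, the push then rising to some 10 N.
- plunger_top (a point): Centre of the top of the plunger's red round knob (28 mm across, 12 mm thick); 104 mm above the carousel's origin when up. The knob is springy rubber: it yields about 1 mm per 3 N (at most 6 mm) on top of the plunger's own travel, so press past the travel until it resists.
- pot_blue: The marked pot: blue closed paint pot, 44 mm across, 46 mm high, about 0.1 kg, standing loose in one of the platter's four places. Origin: centre of its underside, z up.
- pot_red: Red closed paint pot, 44 mm across, 46 mm high, about 0.1 kg, standing loose in one of the platter's four places. Origin: centre of its underside, z up.
- pot_yellow: Yellow closed paint pot, 44 mm across, 46 mm high, about 0.1 kg, standing loose in one of the platter's four places. Origin: centre of its underside, z up.
- pot_green: Green closed paint pot, 44 mm across, 46 mm high, about 0.1 kg, standing loose in one of the platter's four places. Origin: centre of its underside, z up.
- glass_dish: Bystander: a shallow round clear-glass dish, 110 mm across. Origin: under its middle.
- brush_mug: Bystander: a blue mug 76 mm across, 95 mm high, brushes standing in it up to 170 mm. Origin: under its middle.
- rinse_cup: Bystander: a clear glass cup 72 mm across, 80 mm high. Origin: under its middle.
- tube_orange: Bystander: an aluminium paint tube 115 x 30 x 16 mm with an orange band, lying. Origin: under its middle.
- tube_white: Bystander: an aluminium paint tube 115 x 30 x 16 mm with a white band, lying. Origin: under its middle.
- palette_knife: Bystander: a palette knife 180 mm long, lying. Origin: under its middle.
- loose_brush: Bystander: a paint brush 170 mm long, lying. Origin: under its middle.

How it is judged:
On the way, in this order (a step that is already met when the one before it is completed fails the run):
1. the blue pot faces the front (within 8 mm sideways of the carousel's front line) with the plunger still up (x of pot_blue in the frame of carousel below -0.06 m and y of pot_blue in the frame of carousel between -0.008 and 0.008 m and value of joint plunger below 0.006 m), for 0.2 s.
2. the plunger is down in the gap by the blue pot (x of pot_blue in the frame of carousel below -0.06 m and y of pot_blue in the frame of carousel between -0.008 and 0.008 m and value of joint plunger above 0.013 m), for 0.2 s.
At the end, for the whole second after the job is handed in: The blue pot stands at the front of the carousel (within 8 mm sideways of the front line), the plunger is at least 13 of its 16 mm down, the platter is at rest, and all four pots stand upright in their places (all of step 2 and velocity of joint platter between -0.05 and 0.05 rad/s and angle between each of pot_blue, pot_red, pot_yellow, pot_green's own z axis and vertical below 0.15 rad and z of each of pot_blue, pot_red, pot_yellow, pot_green in the frame of carousel below 0.05 m and horizontal distance between each of pot_blue, pot_red, pot_yellow, pot_green and carousel below 0.085 m); the robot touches nothing.
It fails at once if the robot pushes on the carousel with more than 20 N (contact force between any of the fingers, the arm and carousel above 20 N or contact force between any of the fingers, the arm and platter above 20 N).
It fails at once if a pot is pushed by the robot (more than 1 N) (contact force between any of the fingers, the arm and pot_blue above 1 N or contact force between any of the fingers, the arm and pot_red above 1 N or contact force between any of the fingers, the arm and pot_yellow above 1 N or contact force between any of the fingers, the arm and pot_green above 1 N).
It fails at once if a pot tips or leaves its place (angle between any of pot_blue, pot_red, pot_yellow, pot_green's own z axis and vertical above 0.4 rad or horizontal distance between any of pot_blue, pot_red, pot_yellow, pot_green and carousel above 0.1 m).
It fails at once if the platter is spun faster than 2.5 rad/s (velocity of joint platter above 2.5 rad/s or velocity of joint platter below -2.5 rad/s).
It fails at once if another thing on the table is moved by more than 15 mm (distance of any of glass_dish, brush_mug, rinse_cup, tube_orange, tube_white, palette_knife, loose_brush from where it was at the start of the episode above 0.015 m).
It also fails if it takes over 67 s, if anything falls off the work surface, if the arm or the gripper's body presses on something with over 40 N, if the wrist force passes 120 N, or if a joint passes its speed limit or range.

## Working session

There is one attempt and no reset: what is moved stays moved. The work goes in short steps, each a Python script; the robot and the scene stay as the last script left them, time stands still between calls to the robot, and variables do not carry over. Pictures are saved under pics/ and viewed, about 8 in all and at most 12, crops included, and the job is handed in when it is done.

```bash
mkdir -p pics; python3 - <<'E'
from station import env, claw, read_camera
import cv2,numpy as np
o=env.observe(); print(o['t'],o['eef_pos'],o['tcp_rot'],o['ft_force'])
ims=[]
for n in("scene","side"):
    c=read_camera(n); np.savez(f"pics/{n}0.npz",**c); cv2.imwrite(f"pics/{n}0.png",c["image"][:,:,::-1]); ims.append(c)
    print(n,c["R"].round(3).tolist(),c["t"],c["intrinsics"].round(1).tolist(),c["dist_coeffs"])
E
```

```text
0.0 [ 6.49400575e-01 -1.66406837e-05  2.37847411e-01] [ 7.06507517e-01 -6.57890950e-05  7.07705535e-01 -2.47180366e-05] [ 0.35639984  0.20076848 -0.58151261]
scene [[0.396, 0.918, 0.008], [0.653, -0.276, -0.705], [-0.645, 0.284, -0.709]] [-0.2097359  -0.29305363  1.45554864] [[392.8, 0.0, 251.1], [0.0, 392.8, 193.8], [0.0, 0.0, 1.0]] [-0.01869156  0.          0.          0.          0.        ]
side [[0.98, -0.197, -0.02], [-0.136, -0.596, -0.791], [0.144, 0.778, -0.611]] [-0.51981423  0.1621868   1.2729063 ] [[398.2, 0.0, 258.6], [0.0, 398.2, 188.0], [0.0, 0.0, 1.0]] [-0.11063874  0.          0.          0.          0.        ]
```

View pics/scene0.png

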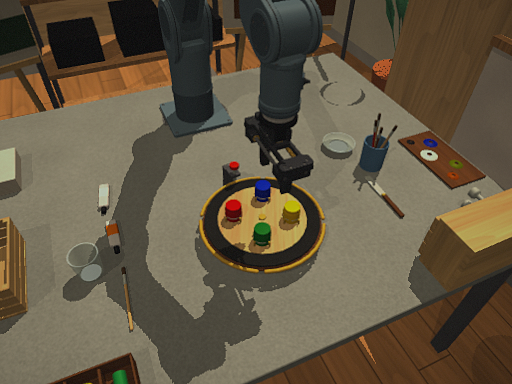

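View pics/side0.png

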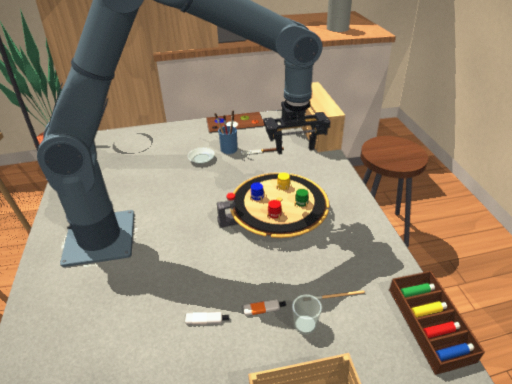

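The carousel is at about (263,222) in the scene view. The red knob is at (233,166) and the blue pot at (263,188). In the side view the knob is at (231,197) and blue at (257,190). The surroundings of the ring look clear. Next I measure from depth.

```bash
cat > h.py <<'E'
import numpy as np, cv2
def cloud(c):
    h,w=c["range_z"].shape
    u,v=np.meshgrid(np.arange(w),np.arange(h))
    p=cv2.undistortPoints(np.stack([u,v],-1).reshape(-1,1,2).astype(np.float64),c["intrinsics"],c["dist_coeffs"]).reshape(h,w,2)
    z=c["range_z"].astype(float)
    X=np.dstack([p[...,0]*z,p[...,1]*z,z])
    W=(X-c["t"])@c["R"]           # R^T (X-t)
    W[z==0]=np.nan
    return W
def circ(P):
    A=np.c_[2*P,np.ones(len(P))]; s=np.linalg.lstsq(A,(P**2).sum(1),rcond=None)[0]
    return s[:2],np.sqrt(s[2]+s[:2]@s[:2])
def colours(c):
    H=cv2.cvtColor(c["image"],cv2.COLOR_RGB2HSV).astype(int); h,s,v=H[...,0],H[...,1],H[...,2]
    ok=(s>170)&(v>60)
    return {"red":ok&((h<6)|(h>174)),"yellow":ok&(h>22)&(h<33),"green":(s>120)&(v>40)&(h>45)&(h<90),"blue":ok&(h>108)&(h<130)}
E
python3 - <<'E'
from h import *
for n in("scene","side"):
    c=dict(np.load(f"pics/{n}0.npz")); W=cloud(c)
    tb=W[...,2][np.isfinite(W[...,2])&(abs(W[...,2])<.02)]; print(n,"table z",np.median(tb))
    for k,m in colours(c).items():
        nl,lab,st,ce=cv2.connectedComponentsWithStats(m.astype(np.uint8))
        for i in range(1,nl):
            if st[i,4]<15: continue
            P=W[lab==i]; P=P[np.isfinite(P[:,0])]
            if len(P)<10 or not .3<P[:,0].mean()<1 or abs(P[:,1].mean())>.35: continue
            zt=np.percentile(P[:,2],95); T=P[P[:,2]>zt-.006]
            print(k,st[i,4],ce[i].round(),"top z %.3f"%zt,"mid",((T[:,:2].max(0)+T[:,:2].min(0))/2).round(4),"mean",T[:,:2].mean(0).round(4),"ext",np.ptp(T[:,:2],axis=0).round(3))
    # ring: points outside, brass
    H=cv2.cvtColor(c["image"],cv2.COLOR_RGB2HSV).astype(int)
    br=(H[...,0]>12)&(H[...,0]<28)&(H[...,1]>120)&(W[...,2]>.025)&(W[...,2]<.07)
    x0=np.array([.66,.0])
    band=(H[...,2]<60)&(W[...,2]>.025)&(W[...,2]<.075)&(W[...,0]>.35)&(W[...,0]<.95)
    P=W[band]; print("band",len(P),np.median(P,0))
    cen=np.median(P[:,:2],0)
    for it in range(6):
        Q=W[br]; r=np.hypot(*(Q[:,:2]-cen).T); Q=Q[(r>.15)&(r<.175)] if it>1 else Q[(r>.13)&(r<.2)]
        cen,R=circ(Q[:,:2])
    print("ring",cen,R,len(Q),"z",np.percentile(Q[:,2],[5,50,90]))
    P=P[(np.hypot(*(P[:,:2]-cen).T)>.12)&(np.hypot(*(P[:,:2]-cen).T)<.15)]; print("band z",np.median(P[:,2]))
E
```

```text
scene table z 0.0003598801707442137
red 64 [234. 165.] top z 0.116 mid [ 0.4404 -0.0153] mean [ 0.4416 -0.0152] ext [0.024 0.023]
red 241 [233. 209.] top z 0.102 mid [ 0.5704 -0.0693] mean [ 0.5709 -0.0695] ext [0.037 0.037]
red 21 [233. 220.] top z 0.064 mid [ 0.5842 -0.0751] mean [ 0.5865 -0.0753] ext [0.013 0.023]
yellow 158 [292. 206.] top z 0.103 mid [0.6314 0.0675] mean [0.6325 0.0671] ext [0.038 0.039]
yellow 23 [305. 257.] top z 0.051 mid [0.7511 0.0441] mean [0.7532 0.0445] ext [0.018 0.058]
green 233 [261. 231.] top z 0.102 mid [ 0.6693 -0.0325] mean [ 0.6698 -0.0334] ext [0.039 0.037]
blue 211 [262. 188.] top z 0.102 mid [0.5328 0.0317] mean [0.5333 0.0313] ext [0.042 0.039]
band 4210 [ 0.66229844 -0.03993937  0.05356711]
ring [ 0.60169559 -0.00149984] 0.16019791751818235 1186 z [0.04402229 0.04851718 0.0514553 ]
band z 0.053877808297130986
side table z 0.0008642766842858476
red 45 [231. 196.] top z 0.118 mid [ 0.4392 -0.0198] mean [ 0.4392 -0.0192] ext [0.023 0.021]
red 175 [274. 208.] top z 0.104 mid [ 0.5667 -0.0718] mean [ 0.5666 -0.0742] ext [0.036 0.037]
yellow 70 [283. 176.] top z 0.105 mid [0.6313 0.0612] mean [0.6297 0.0615] ext [0.038 0.036]
green 142 [302. 195.] top z 0.104 mid [ 0.6661 -0.0367] mean [ 0.6664 -0.0379] ext [0.035 0.034]
blue 134 [256. 189.] top z 0.104 mid [0.5284 0.0296] mean [0.5298 0.028 ] ext [0.032 0.041]
band 1593 [ 0.60184957 -0.08681441  0.05486171]
ring [ 0.59905077 -0.00698162] 0.15863249989520462 596 z [0.04425997 0.0495421  0.0542316 ]
band z 0.05522885856881383
```

Estimates: carousel centre about (0.5995, -0.003), with the foot about 10 mm up. Front azimuth is about 185.3° and blue about 154.4°, so the turn is about +31°. I'll press on the -y side of the band (azimuth 254 to 285°), away from the plunger.

```bash
cat >> h.py <<'E'
from scipy.spatial.transform import Rotation as Ro
C=np.array([.5995,-.003])
def quat(az):
    t=np.array([-np.sin(az),np.cos(az),0]); x=np.array([0,0,-1.]); M=np.c_[x,np.cross(t,x),t]
    q=Ro.from_matrix(M).as_quat(); return [q[3],q[0],q[1],q[2]]
def pos(az,r,z): return [C[0]+r*np.cos(az),C[1]+r*np.sin(az),z]
def ft(env,n=8):
    F=[]
    for _ in range(n): env.dwell(.02); F.append(env.observe()["ft_force"])
    return np.mean(F,0)
E
python3 - <<'E'
from station import env, claw
from h import *
claw.command_gripper(0.0)
az=np.radians(254); r=.134
env.move_to(pos(az,r,.16),quat(az)); env.move_straight(pos(az,r,.068),vel=.08)
env.dwell(.3); f0=ft(env,15); np.save("f0.npy",f0); print("f0",f0.round(2),env.observe()["t"])
hit=env.move_straight(pos(az,r,.045),vel=.008,contact_N=2.0)
o=env.observe(); print(hit,o["eef_pos"],(ft(env)-f0).round(2),o["t"])
E
```

```text
f0 [ 0.08 -0.16 -0.13] 3.9917
True [ 0.56255631 -0.13181773  0.05317452] [0.39 0.   4.56] 5.7417
```

Contact is at z=0.0532, as expected. Next I press to about 10 N and sweep.

```bash
python3 - <<'E'
from station import env, claw, read_camera
from h import *
f0=np.load("f0.npy"); az=np.radians(254); r=.134
z=env.observe()["eef_pos"][2]
def F(): return ft(env,5)-f0
f=F()
while f[2]<9 and z>.048:
    z-=.0004; env.move_straight(pos(az,r,z),vel=.01); f=F()
print("press z",z,f.round(2),env.observe()["eef_pos"])
for d in np.arange(4,31.1,4.5):
    a=az+np.radians(d)
    env.move_straight(pos(a,r,z),quat(a),vel=.03); f=F(); o=env.observe()
    print(d,f.round(2),o["eef_pos"].round(4),round(o["t"],2))
    if f[2]>13: z+=.0006
    elif f[2]<7.5: z-=.0005
env.dwell(.3)
for n in("scene","side"):
    c=read_camera(n); np.savez(f"pics/{n}1.npz",**c); cv2.imwrite(f"pics/{n}1.png",c["image"][:,:,::-1])
    W=cloud(c)
    for k,m in colours(c).items():
        nl,lab,st,ce=cv2.connectedComponentsWithStats(m.astype(np.uint8))
        for i in range(1,nl):
            P=W[lab==i]; P=P[np.isfinite(P[:,0])]
            if st[i,4]<30 or len(P)<10: continue
            zt=np.percentile(P[:,2],95); T=P[P[:,2]>zt-.006]; mid=(T[:,:2].max(0)+T[:,:2].min(0))/2
            if zt>.09 and np.linalg.norm(mid-C)<.18: print(n,k,mid.round(4),"az %.1f"%(np.degrees(np.arctan2(*(mid-C)[::-1]))%360))
E
```

```text
press z 0.05156961692734953 [-1.98  0.62 10.14] [ 0.56259555 -0.13180614  0.05212427]
4.0 [-0.65  0.27  8.99] [ 0.5723 -0.1342  0.0523] 7.83
8.5 [-0.6   0.35  9.44] [ 0.5827 -0.136   0.0523] 8.42
13.0 [-0.38  0.26  9.15] [ 0.5932 -0.1369  0.0523] 9.0
17.5 [-0.21  0.22  9.2 ] [ 0.6037 -0.137   0.0523] 9.58
22.0 [-0.6   0.05  9.31] [ 0.6142 -0.1363  0.0524] 10.17
26.5 [-0.13 -0.09  8.71] [ 0.6246 -0.1348  0.0524] 10.75
31.0 [-0.39  0.46  9.03] [ 0.6349 -0.1325  0.0524] 11.33
scene red [ 0.6504 -0.0968] az 298.5
scene red [ 0.6446 -0.098 ] az 295.4
scene yellow [0.5933 0.0742] az 94.6
scene green [0.6763 0.0063] az 6.9
scene blue [ 0.5257 -0.0079] az 183.8
side red [ 0.4389 -0.0207] az 186.3
side yellow [0.592  0.0681] az 96.0
side blue [ 0.5241 -0.0151] az 189.1
```

The platter followed. I lift off and take a close look from above the front to check the gap against the plunger.

```bash
python3 - <<'E'
from station import env, claw, read_camera
from h import *
az=np.radians(285); r=.134
env.move_straight(pos(az,r,.07),vel=.03); env.move_straight(pos(az,r,.2),vel=.15)
env.move_to([.45,-.10,.30],quat(np.radians(270)))
env.dwell(.3)
for n in("scene","side","wrist"):
    c=read_camera(n); np.savez(f"pics/{n}2.npz",**c); cv2.imwrite(f"pics/{n}2.png",c["image"][:,:,::-1])
    W=cloud(c)
    for k,m in colours(c).items():
        nl,lab,st,ce=cv2.connectedComponentsWithStats(m.astype(np.uint8))
        for i in range(1,nl):
            P=W[lab==i]; P=P[np.isfinite(P[:,0])]
            if st[i,4]<30 or len(P)<10: continue
            zt=np.percentile(P[:,2],95); T=P[P[:,2]>zt-.006]; mid=(T[:,:2].max(0)+T[:,:2].min(0))/2
            if zt>.09 and np.linalg.norm(mid-C)<.18: print(n,k,st[i,4],ce[i].round(),mid.round(4),round(zt,4),np.ptp(T[:,:2],axis=0).round(3),"az %.1f"%(np.degrees(np.arctan2(*(mid-C)[::-1]))%360))
print(env.observe()["t"])
E
```

```text
scene red 63 [234. 165.] [ 0.4403 -0.0144] 0.1164 [0.027 0.024] az 184.1
scene red 256 [236. 220.] [ 0.6087 -0.076 ] 0.1021 [0.038 0.037] az 277.2
scene yellow 147 [287. 195.] [0.592  0.0747] 0.1027 [0.04  0.038] az 95.5
scene green 197 [277. 227.] [0.676 0.006] 0.1021 [0.039 0.037] az 6.7
scene blue 165 [247. 189.] [ 0.5254 -0.0078] 0.1026 [0.042 0.039] az 183.7
side red 45 [231. 196.] [ 0.4389 -0.0187] 0.1186 [0.023 0.025] az 185.6
side red 170 [287. 208.] [ 0.6072 -0.0795] 0.1034 [0.036 0.035] az 275.7
side yellow 73 [272. 177.] [0.5918 0.0689] 0.1044 [0.038 0.035] az 96.1
side green 148 [300. 187.] [0.6748 0.0043] 0.1039 [0.04  0.041] az 5.6
side blue 128 [257. 197.] [ 0.5242 -0.0158] 0.1037 [0.035 0.035] az 189.6
wrist red 458 [247. 102.] [ 0.4386 -0.0162] 0.1155 [0.027 0.025] az 184.7
wrist red 1111 [380. 154.] [ 0.6065 -0.076 ] 0.1014 [0.039 0.039] az 275.5
wrist yellow 1203 [385.  21.] [0.592  0.0727] 0.1016 [0.041 0.041] az 95.7
wrist green 1434 [442.  86.] [0.674  0.0051] 0.1013 [0.041 0.038] az 6.2
wrist blue 925 [321.  98.] [ 0.5245 -0.0103] 0.1014 [0.038 0.038] az 185.6
14.825
```

View pics/wrist2.png

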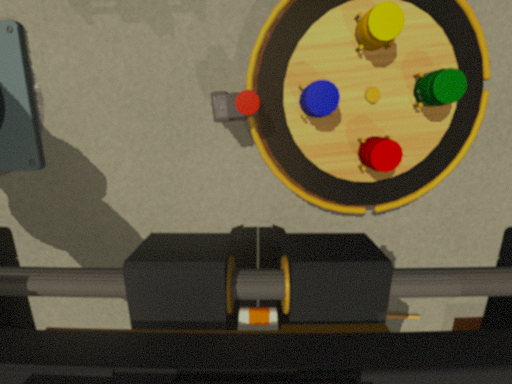

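The wrist view shows the blue pot at (321,98) beside the knob at (248,103), and ring gaps at (486,82) and (370,209). By the pots the platter is about 0.7–1° past the front. I'll check that against the gaps.

```bash
python3 - <<'E'
from h import *
c=dict(np.load("pics/wrist2.npz")); H=cv2.cvtColor(c["image"],cv2.COLOR_RGB2HSV)
rv=cv2.Rodrigues(c["R"])[0]
cen=np.array([.59925,-.0021])
W=cloud(c); m=(H[...,0]>12)&(H[...,0]<28)&(H[...,1]>120)&(H[...,2]>110)&(abs(W[...,2]-.048)<.006)
for _ in range(5):
    r=np.hypot(W[...,0]-cen[0],W[...,1]-cen[1]); Q=W[m&(r>.155)&(r<.17)]; cc,R=circ(Q[:,:2]); 
    if _<4: cen=cc
print("ring centre",cen,R,len(Q),np.median(Q[:,2]))
for cname,ce in(("pots",np.array([.59925,-.0021])),("ring",cen)):
  k=np.array([.4386,-.0162])-ce; print(cname,"knob az",np.degrees(np.arctan2(k[1],k[0]))%360,np.hypot(*k))
  for a0 in(5.7,275.7):
    a=np.radians(np.arange(a0-7,a0+7,.25)); best=0
    v=np.zeros(len(a))
    for rr in(.160,.162,.164):
        X=np.c_[ce[0]+rr*np.cos(a),ce[1]+rr*np.sin(a),np.full(len(a),.049)]
        p=cv2.projectPoints(X,rv,c["t"],c["intrinsics"],c["dist_coeffs"])[0].reshape(-1,1,2).astype(np.float32)
        v+=cv2.remap(H[...,1],p,None,cv2.INTER_LINEAR).ravel()/3
    low=v<(v.min()+v.max())/2
    print(a0,"gap centre",np.degrees(a[low]).mean().round(2),"width",low.sum()*.25, v.astype(int)[::2].tolist())
E
```

```text
ring centre [ 0.59916232 -0.00145737] 0.16052542191171654 3569 0.048439820107054325
pots knob az 185.01590789874246 0.16126758043698675
5.7 gap centre 5.95 width 5.25 [202, 196, 193, 193, 201, 199, 200, 201, 194, 156, 99, 63, 55, 52, 56, 55, 56, 55, 59, 90, 146, 196, 205, 209, 208, 200, 195, 190]
275.7 gap centre 275.58 width 4.5 [207, 210, 212, 209, 209, 210, 213, 212, 187, 139, 93, 58, 56, 59, 58, 58, 54, 68, 111, 166, 201, 212, 211, 205, 208, 212, 207, 204]
ring knob az 185.24611536049576 0.161237722117011
5.7 gap centre 5.7 width 5.25 [202, 195, 194, 199, 202, 200, 200, 202, 186, 131, 77, 56, 53, 54, 55, 56, 55, 54, 67, 115, 171, 209, 203, 207, 205, 197, 191, 194]
275.7 gap centre 275.58 width 4.5 [217, 217, 218, 215, 214, 214, 219, 217, 198, 148, 101, 61, 56, 60, 58, 58, 54, 72, 119, 174, 208, 217, 213, 208, 216, 220, 213, 207]
```

The gap is about 0.4–0.8° (1–2 mm) past the plunger, within the 4 mm capture range, and the pot is within 8 mm. I press the plunger.

```bash
python3 - <<'E'
from station import env, claw, read_camera
from h import *
K=[.4388,-.0163]; q=quat(np.radians(270))
env.move_to(K+[.17],q); env.move_straight(K+[.124],vel=.08); env.dwell(.3); f0=ft(env,15)
hit=env.move_straight(K+[.105],vel=.01,contact_N=1.5); z=env.observe()["eef_pos"][2]; print(hit,z,(ft(env)-f0).round(2))
while z>.088:
    z-=.001; env.move_straight(K+[z],vel=.012); f=ft(env,4)-f0; e=env.observe()["eef_pos"][2]
    print(round(z,4),round(e,4),f.round(1))
    if f[2]>14 or (f[2]>11.5 and e<.099): break
print(env.observe()["t"])
E
```

```text
True 0.11339267327379626 [ 0.54 -0.12  1.58]
0.1124 0.1124 [0.8 0.2 2.3]
0.1114 0.1113 [0.5 0.3 1.8]
0.1104 0.1104 [ 0.1 -0.   1.8]
0.1094 0.1094 [0.2 0.3 1.6]
0.1084 0.1084 [-0.3 -0.3  1.4]
0.1074 0.1074 [0.2 0.3 1.8]
0.1064 0.1064 [0.2 0.4 2. ]
0.1054 0.1054 [0.3 0.1 2.5]
0.1044 0.1044 [-0.5  0.2  4.2]
0.1034 0.1033 [0.2 0.1 2.3]
0.1024 0.1024 [ 0.2 -0.1  3.5]
0.1014 0.1013 [ 0.1 -0.1  2.4]
0.1004 0.1004 [0.5 0.  2.4]
0.0994 0.0994 [0.4 0.1 2.8]
0.0984 0.0984 [-0.   0.4  2.6]
0.0974 0.0974 [0.2 0.3 3.6]
0.0964 0.0965 [-0.3 -0.2  6.3]
0.0954 0.0956 [-1.2 -0.2  8.3]
0.0944 0.0948 [-1.8 -0.7 10.9]
0.0934 0.0939 [-2.3  0.  13.5]
24.325
```

The plunger bottomed after about 16 mm, with the force then rising to 13.5 N. I retreat and verify.

```bash
python3 - <<'E'
from station import env, claw, read_camera
from h import *
env.dwell(.3)
K=[.4388,-.0163]; q=quat(np.radians(270))
env.move_straight(K+[.12],vel=.03); env.move_straight(K+[.2],vel=.15); env.move_to([.45,-.10,.30],q); env.dwell(.4)
for n in("scene","wrist"):
    c=read_camera(n); cv2.imwrite(f"pics/{n}3.png",c["image"][:,:,::-1]); W=cloud(c)
    for k,m in colours(c).items():
        nl,lab,st,ce=cv2.connectedComponentsWithStats(m.astype(np.uint8))
        for i in range(1,nl):
            P=W[lab==i]; P=P[np.isfinite(P[:,0])]
            if st[i,4]<30 or len(P)<10: continue
            zt=np.percentile(P[:,2],95); T=P[P[:,2]>zt-.006]; mid=(T[:,:2].max(0)+T[:,:2].min(0))/2
            if zt>.08 and np.linalg.norm(mid-C)<.18: print(n,k,mid.round(4),round(zt,4),"az %.1f"%(np.degrees(np.arctan2(*(mid-C)[::-1]))%360))
print(env.observe()["t"])
E
```

```text
scene red [ 0.4404 -0.0147] 0.1007 az 184.2
scene red [ 0.6086 -0.076 ] 0.1024 az 277.1
scene yellow [0.5923 0.0749] 0.1026 az 95.3
scene green [0.6756 0.0055] 0.1023 az 6.4
scene blue [ 0.5248 -0.0075] 0.103 az 183.4
wrist red [ 0.4388 -0.0166] 0.0995 az 184.8
wrist red [ 0.6053 -0.0755] 0.1014 az 274.6
wrist yellow [0.5926 0.0727] 0.1016 az 95.2
wrist green [0.6745 0.0047] 0.1013 az 5.9
wrist blue [ 0.5244 -0.0098] 0.1016 az 185.2
27.425
```

View pics/wrist3.png

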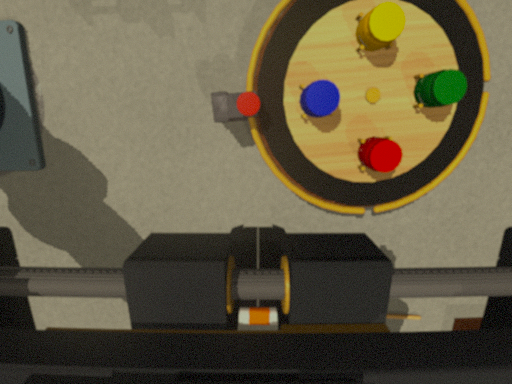

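The knob is 16 mm lower (0.1155 to 0.0995). All four pots stand in their places, with blue at (320,98) beside the knob at (248,104). The robot is clear of everything, so I hand the job in.

```bash
python3 -c "
from station import env
env.finish_job()"
```

```text
the job is handed in; nothing more can be done
```

The blue pot now faces the front and the plunger is locked down. I handed the job in at about 27 s; `finish_job` reports no verdict.

- **Turning:** I pressed the shut fingers on the rubber band with about 9–10 N and swept the platter about 31° counterclockwise in one go. The gap ended about 1–2 mm past the plunger, inside its 4 mm capture range.
- **Locking:** I pressed the plunger down until it resisted. The highest force in my averaged readings was 13.5 N, against the 20 N limit.
- **Last checks:** The knob top sits 16 mm lower, which is the full travel. The blue pot is about in line with the plunger, about 185.2° against 184.8° from the wrist camera. All four pots stand upright in their places, and the arm is clear of everything. I did not measure the bystanders again, but the arm never went near them.
- **Disagreement:** The cameras differed by a few mm on single pot positions; before locking, the side view put the blue pot several mm to one side of the other two. I relied on the wrist view, which the ring gaps confirmed.

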